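# Pack the angle grinder's parts into its case tray

### The job

Put the grinder's own parts away in the yellow case tray: the side handle with the bare threaded stud, the red-gripped two-pin spanner, the wire cup brush with the hexagonal hub and the round lock nut, each lying or standing fully down in the recess cut for it. The drill's side handle (with the clamp ring) and the drill's cup brush (with the thin shank) do not belong in this case: leave them where they lie.

Things in the scene. Friction and masses are not known exactly. Their poses are not given: they have to be found in the camera images.
- handle: The grinder's side handle, lying: black rubber grip with yellow band, 32 mm wide (y), 30 high, flat-sided (does not roll), x = -55 to 33 mm; black flange 40 wide, 30 high to x = 39; bare steel threaded stud 10 mm thick, 15 mm above the underside, to x = 55. 0.1 to 0.2 kg. Origin: middle of underside; x towards the stud, z up.
- spanner: The grinder's two-pin spanner, lying flat, pins up: red grip 20 mm wide (y), 15 high, x = -62 to 20 mm; then a steel head 6 mm thick (4.5 to 10.5 mm above the underside), 18 wide to x = 34, 42 wide to x = 62, with two 7 mm pins. Balances near its origin. 0.1 to 0.25 kg. Origin: middle of underside; x towards the head, z up.
- brush: The grinder's wire cup brush, standing on brass-coloured bristles: flared skirt 50 mm across at its foot, 18 high; blue cup 39 mm across to 27 mm height, narrowing to 31; on top a thick steel hexagonal hub with a hole, 22 to 25 mm across, from 31 to 48 mm height. 0.12 to 0.26 kg. Origin: centre of underside; z up.
- locknut: The grinder's round lock nut: dark knurled steel, 42 mm across, 18 high, with a yellow half-ring on its bright top. 0.08 to 0.17 kg. Origin: centre of underside; z up.
- insert_handle: Side handle's place: fixed charcoal insert in the yellow tray (rim 30 mm above table), 150 (x) x 78 (y) x 22 mm; origin: centre of underside, 5 mm above table. Recess 8 mm deep (floor at z = 14): 54 mm wide from x = -63 to 47, then 26 wide for the stud to x = 63. The handle fits with its origin over the insert's and x along the insert's x.
- insert_spanner: Spanner's place: fixed charcoal insert in the yellow tray (rim 30 mm above table), 150 (x) x 78 (y) x 22 mm; origin: centre of underside, 5 mm above table. Recess 6 mm deep (floor at z = 16): 36 mm wide from x = -69 to 26, then 58 wide for the head to x = 69. The spanner fits with its origin over the insert's and x along the insert's x.
- insert_brush: Cup brush's place: fixed charcoal insert in the yellow tray (rim 30 mm above table), 150 (x) x 78 (y) x 22 mm; origin: centre of underside, 5 mm above table. One large round recess in its middle, 66 mm across, 8 mm deep (floor at z = 14). All four inserts have red recess floors and lie side by side along y, 79 mm apart, in any order.
- insert_nut: Lock nut's place: fixed charcoal insert in the yellow tray (rim 30 mm above table), 150 (x) x 78 (y) x 22 mm; origin: centre of underside, 5 mm above table. Empty round recess 58 mm across, 6 mm deep (floor at z = 16), centre at x = +30, y = 0; at x = -38 a fixed silver flange, 40 mm across, is already stowed, standing 7 mm above the insert's top.
- drill_handle: Look-alike, to be left: the drill's side handle, the same black grip with yellow band but with a black clamp ring 47 mm across at its end, no steel stud. 125 mm long, 32 wide (47 at the ring), 30 high. Origin: middle of underside; x towards the ring.
- drill_brush: Look-alike, to be left: the drill's wire cup brush, 44 mm across, blue cup with a thin smooth steel shank 6 mm thick in place of the hexagonal hub; 61 mm high in all. Origin: centre of underside.
Not all that is in view belongs to the job. Leave any blue or pink look-alike of the locknut alone.

How it is judged:
At the end, for the whole second after the job is handed in: Handle, spanner, brush and lock nut each rest on the floor of their own recess (within 13 mm of its middle in x and y, about 4 mm in height, 0.12 rad of level; the long two along it within 0.3 rad), released and still; the drill's handle and brush within 30 mm of their start (x of handle in the frame of insert_handle between -0.013 and 0.013 m and y of handle in the frame of insert_handle between -0.013 and 0.013 m and z of handle in the frame of insert_handle between 0.011 and 0.018 m and angle between each of handle, spanner, brush, locknut's own z axis and vertical below 0.12 rad and linear speed of each of handle, spanner, brush, locknut below 0.02 m/s and angular speed of each of handle, spanner, brush, locknut below 0.2 rad/s and angle between the x axis of handle and the x axis of insert_handle, either way round below 0.3 rad and x of spanner in the frame of insert_spanner between -0.013 and 0.013 m and y of spanner in the frame of insert_spanner between -0.013 and 0.013 m and z of spanner in the frame of insert_spanner between 0.013 and 0.02 m and angle between the x axis of spanner and the x axis of insert_spanner, either way round below 0.3 rad and x of brush in the frame of insert_brush between -0.013 and 0.013 m and y of brush in the frame of insert_brush between -0.013 and 0.013 m and z of brush in the frame of insert_brush between 0.011 and 0.018 m and x of locknut in the frame of insert_nut between 0.017 and 0.043 m and y of locknut in the frame of insert_nut between -0.013 and 0.013 m and z of locknut in the frame of insert_nut between 0.013 and 0.02 m and distance of each of drill_handle, drill_brush from where it was at the start of the episode below 0.03 m); the robot touches nothing.
It fails at once if the drill's side handle is carried off or pushed more than 30 mm (distance of drill_handle from where it was at the start of the episode above 0.03 m).
It fails at once if the drill's cup brush is carried off or pushed more than 30 mm (distance of drill_brush from where it was at the start of the episode above 0.03 m).
It also fails if it takes over 122 s, if anything falls off the work surface, if the arm or the gripper's body presses on something with over 40 N, if the wrist force passes 120 N, or if a joint passes its speed limit or range.

### The arm

A 6-joint arm with a two-finger parallel gripper is mounted at the origin on the work surface. World frame = base frame: x ahead of the robot, y to its left, z up, the work surface at z = 0. Lengths are in m, angles in rad, forces in N, time in s.
With the tool pointing down it reaches from about 0.4 to 0.925 m from the base axis. Payload 12.5 kg.
Tool frame: the origin (TCP) lies midway between the tips of the shut fingers; the grasp point (between the pads) lies 19 mm behind it; z points along the fingers, y is the line along which they close (so a half turn about z gives the same grasp; the last joint's range is limited). The gripper opens to 95 mm and grips with 3 to 60 N. Pads are 20 mm wide; open, the fingers measure 119 mm over their backs; the gripper's body (75 mm by 180 mm) begins 59 mm behind the grasp point.
Start: joints at [-1.363, 0.491, 1.559, -0, 1.092, -0.106], TCP at [0.193, -0.594, 0.215] pointing down, gripper open.
Joint ranges: [-3.1, 3.1], [-0.84, 2.19], [0.05, 2.79], [-1.13, 4.28], [0.06, 2.93], [-2.69, 2.69]. Speed limits (rad/s): [2.22, 2.22, 2.79, 3.14, 3.14, 3.14].

### API

Orientations are given as [roll, pitch, yaw] about the fixed x, y, z axes, in that order (R = Rz(yaw) Ry(pitch) Rx(roll)).
In Python, from rig import r gives the robot as it stands.
- The arm moves only by the tool creep_tool, called after "Request:" as name([rows], argument=value, ...), one row to a line, values as JSON. Schema: {"type":"object","properties":{"moves":{"type":"array","items":{"type":"object","properties":{"x":{"type":"number"},"y":{"type":"number"},"z":{"type":"number"},"twist":{"type":"number"}},"additionalProperties":false},"minItems":1,"maxItems":12},"jaw":{"type":"number"},"force":{"type":"number"},"only":{"type":"string"},"quiet":{"type":"boolean"},"lines":{"type":"string"}},"required":["moves"],"additionalProperties":false}. moves is a list of rows, 1 to 12 of them, each an object with the fields x, y, z (the shift in shares of the most that a row can go, 1 being 62.5 mm), twist (a turn about the tool's z in fractions of the full range, 1 being pi/2 rad); a field left out counts as zero; each row shifts and turns the commanded pose from where the row before left it, along the tool's axes as they then stand; what a row does not reach is not made up. A row lasts 1/8 s, in which the tool goes at most 0.0625 m and 0.188 rad, less where a joint would pass 70% of its speed; a pose out of reach is approached as far as the arm can. jaw is the finger opening in m, set as the call begins (left out keeps the last). The fingers move at their own pace and stop on an object; force is the grip in N (left out, the last holds). Time passes only in rows, so rows that do not move let the fingers close. The tool returns the time, the measured TCP pose, the force, the opening and the grip force at its end. only (a regular expression) keeps the lines of the reply that match it, lines (a string "A,B") keeps lines A to B, and quiet returns only ok. Input that does not fit is refused with a message, and nothing moves.
- r.state(): the state, without advancing time (a new reading comes with each control period).
- r.get_image(name): name is "scene" or "top" or "wrist"; returns a dict with "img" (420x560x3 uint8, red, green, blue), "z_map" (420x560 float32, m along the optical axis (not along the pixel's ray), 0 where there is no reading), "intrinsics" (3x3 intrinsics, pixels), "view" (4x4, takes a point from world to camera coordinates); the wrist camera has in their place "T_tool_cam" (4x4, takes a point from camera to tool coordinates, whose origin is the TCP and whose axes are the flange's). Camera axes: x right, y down, z forward; pixel columns grow to the right and rows downward; lengths in m; the calibration is good to about 2 mm. A picture is of the moment at which its call begins: read the wrist's pose just before it.
- r.job_done(): hands the job in; it is judged then, once.
The state is a dict: "t": time; "joint_positions": joint angles; "qvel": joint speeds; "joint_efforts": joint torques, N m; "tool_pos": TCP position; "tool_rot": TCP orientation; "force": force on the tool from outside, world axes, zero at the start; "torque": the same for the moment, N m; "width": finger opening in m; "grip_force": force on a finger pad.
Only numpy, scipy, OpenCV 4.12 (cv2) and the standard library are available. Lean on these libraries where they do the work, as an engineer would, in place of code of your own. Each camera call takes 0.05 s, during which the arm holds its last target. There are 200 camera calls.

## Working session

There is one attempt and no reset: what is moved stays moved. The work goes in short steps, Python scripts to look and compute and a tool call to move; the robot and the scene stay as the last step left them, time stands still between calls to the robot, and variables do not carry over. Pictures are saved under pics/ and viewed, at most 14 in all, crops included, and the job is handed in when it is done.

```bash
mkdir -p pics; cat > h.py <<'E'
import numpy as np,cv2
from rig import r
def grab(n):
    d=r.get_image(n); np.savez(''+n+'.npz',**{k:np.array(v) for k,v in d.items()}); return d
def cloud(d):
    z=d['z_map'];K=d['intrinsics'];v,u=np.mgrid[:z.shape[0],:z.shape[1]]
    p=np.stack([(u-K[0,2])/K[0,0]*z,(v-K[1,2])/K[1,1]*z,z,np.ones_like(z)],-1)
    return (p@np.linalg.inv(d['view']).T)[...,:3]
def save(n,im,s=1):
    cv2.imwrite('pics/'+n+'.png',cv2.resize(im[...,::-1],None,fx=s,fy=s,interpolation=cv2.INTER_CUBIC))
E
python3 - <<'E'
from h import *
for n in('top','scene'):
    d=grab(n); save(n,d['img'],1.4)
s=r.state();print(s)
d=np.load('top.npz');print(d['view'],d['intrinsics'])
E
```

```text
{'t': 0.1, 'joint_positions': array([-1.36264629e+00,  4.91492551e-01,  1.55941841e+00, -3.04293484e-05,
        1.09170897e+00, -1.05614088e-01]), 'qvel': array([-2.81920547e-04, -1.24339867e-03, -1.76990078e-03, -7.29601370e-05,
       -2.68189164e-04,  5.83009042e-04]), 'joint_efforts': array([ 2.92796860e-03, -6.13623905e+01, -2.58605701e+01,  6.94296788e-02,
        4.70320636e-02, -4.78959703e-05]), 'tool_pos': array([ 0.19285853, -0.59425536,  0.21411407]), 'tool_rot': array([-3.14056826e+00, -8.14543840e-05,  3.13778124e-01]), 'force': array([ 0.53106023, -1.38144572, -0.55173234]), 'torque': array([ 0.00982521,  0.0010897 , -0.02017872]), 'grip_force': 0.0, 'width': 0.09494546346409992}
[[-0.00522572 -0.99997013 -0.00569452  0.01640213]
 [-0.99022187  0.00596846 -0.13937369  0.53614297]
 [ 0.13940352  0.00491051 -0.99022348  1.11365185]
 [ 0.          0.          0.          1.        ]] [[483.4280594    0.         274.57756121]
 [  0.         483.4280594  205.92539082]
 [  0.           0.           1.        ]]
```

View pics/top.png

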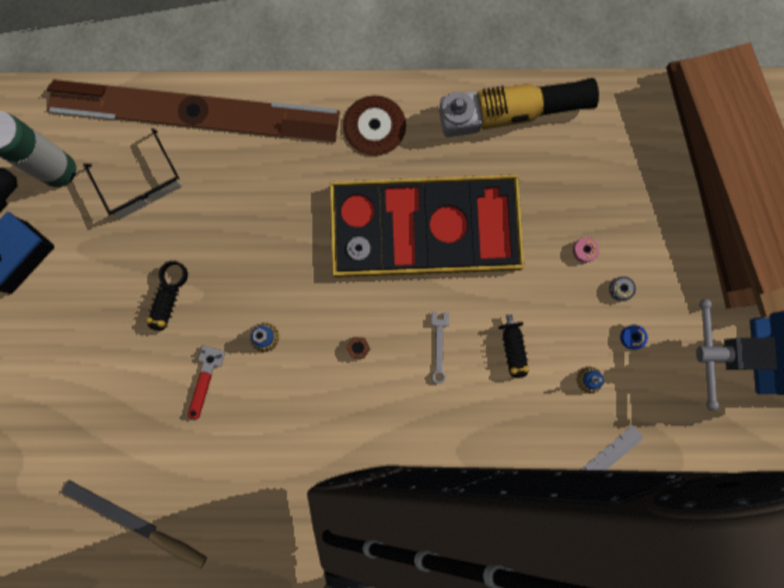

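View pics/scene.png

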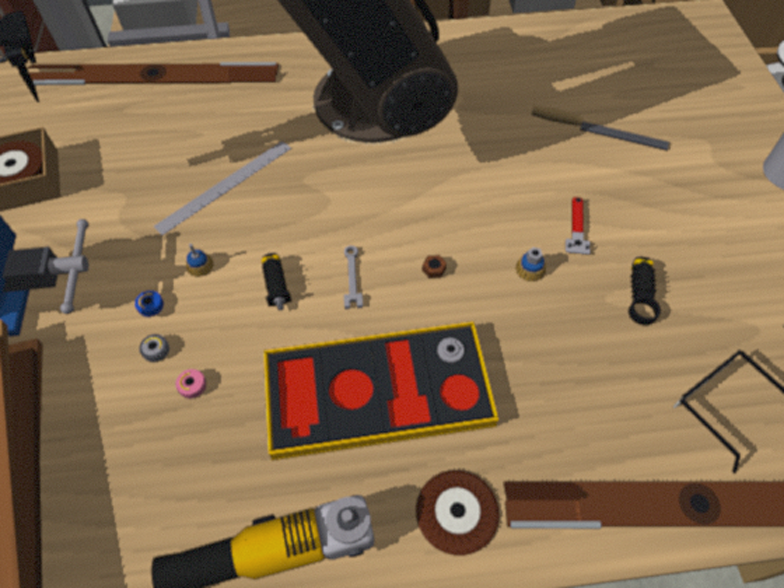

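Top picture, candidates (1.4× pixels):
- **Handles:** (513,345) has a stud and (165,295) has a clamp ring, so the grinder's is (513,345).
- **Brushes:** (263,337) has a thick hub and (591,379) a thin shank, so the grinder's is (263,337).
- **Nuts:** (622,288) is dark, (586,250) pink and (634,337) blue, so the grinder's is (622,288).
- **Spanner:** the red one at (205,382). The plain open-ended wrench at (439,348) is not part of the job.

I'll confirm these in one enlarged crop and measure.

```bash
python3 - <<'E'
from h import *
t=np.load('top.npz');s=np.load('scene.npz')
def c(im,u,v,w=33,k=4): return cv2.resize(im[v-w:v+w,u-w:u+w],(266,266),interpolation=cv2.INTER_CUBIC)
ti,si=t['img'],s['img']
a=np.hstack([c(ti,368,247),c(ti,445,206),c(ti,146,273)]);b=np.hstack([c(si,379,189),c(si,141,187),c(si,196,199)])
save('crops',np.vstack([a,b]))
P=cloud(t);im=ti.astype(int)
np.set_printoptions(precision=4,suppress=True)
# red recess floors
red=((im[...,0]>150)&(im[...,1]<80)&(im[...,2]<80)).astype(np.uint8)
n,l,st,ce=cv2.connectedComponentsWithStats(red)
for i in range(1,n):
    if st[i,4]>60:
        q=P[l==i];rc=cv2.minAreaRect(q[:,:2].astype(np.float32));print('red',ce[i]*1.4,st[i,4],np.median(q,0),q.mean(0),rc)
# objects above table
h=((P[...,2]>0.006)&(P[...,2]<.08)).astype(np.uint8)
n,l,st,ce=cv2.connectedComponentsWithStats(h)
for i in range(1,n):
    if 80<st[i,4]<30000:
        q=P[l==i];rc=cv2.minAreaRect(q[:,:2].astype(np.float32));print(ce[i]*1.4,st[i,4],'mean',q.mean(0),'rect',np.array(rc[0]),np.array(rc[1]),rc[2],'zmax',q[:,2].max())
E
```

```text
red [400.7182 221.6503] 572 [ 0.6627 -0.0154  0.0206] [ 0.656  -0.0157  0.0227] ((0.5444230437278748, -0.013405520468950272), (0.04196188598871231, 0.3376099169254303), 89.66374206542969)
red [490.7894 226.7379] 564 [ 0.6448 -0.1728  0.0186] [ 0.6447 -0.1719  0.0268] ((0.5273279547691345, -0.1129423975944519), (0.07620004564523697, 0.3799479305744171), 62.818138122558594)
red [355.6418 211.0866] 268 [0.6755 0.0633 0.0213] [0.6756 0.0632 0.0213] ((0.6766743063926697, 0.0633196085691452), (0.04434024915099144, 0.0442219153046608), 88.67161560058594)
red [445.849 224.551] 343 [ 0.6512 -0.0942  0.0194] [ 0.6508 -0.0947  0.0194] ((0.6507439613342285, -0.09485715627670288), (0.05367552116513252, 0.04718494042754173), 0.04001081362366676)
[736.5357 171.1528] 11072 mean [ 0.7322 -0.5873  0.06  ] rect [ 0.7063 -0.6131] [0.5097 0.1461] 11.091100692749023 zmax 0.07932756443248712
[512.9041 104.2578] 2869 mean [ 0.8547 -0.2116  0.0573] rect [ 0.8641 -0.2233] [0.0724 0.2743] 6.976589679718018 zmax 0.07931681578056549
[191.4288 109.0494] 3059 mean [0.8707 0.3623 0.0094] rect [0.8716 0.3602] [0.533
[... 1652 characters left out ...]
 zmax 0.02868649713630389
[357.394  346.5668] 199 mean [0.4387 0.0602 0.0176] rect [0.4391 0.0601] [0.0357 0.0377] 57.51878356933594 zmax 0.02375834413150435
[203.8164 377.8822] 535 mean [0.3872 0.323  0.0124] rect [0.3799 0.3235] [0.0408 0.1238] 76.7525863647461 zmax 0.022343583001102507
[590.1875 378.6672] 256 mean [ 0.3821 -0.3325  0.0248] rect [ 0.3822 -0.3337] [0.0382 0.0403] 89.80765533447266 zmax 0.06325217151469431
[764.5758 380.8   ] 231 mean [ 0.377  -0.6291  0.0177] rect [ 0.3772 -0.6311] [0.038  0.0278] 0.07470640540122986 zmax 0.024309485188724222
[152.1927 533.6   ] 770 mean [0.1326 0.3999 0.0159] rect [0.1443 0.4267] [0.2541 0.026 ] 63.299468994140625 zmax 0.030992990377829877
```

View pics/crops.png

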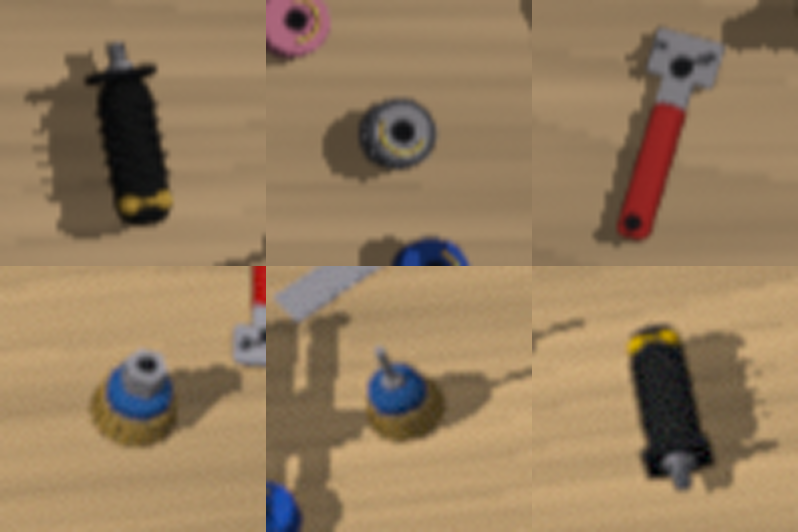

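The crop confirms them: stud handle at top-left, dark nut with yellow half-ring in the middle, red two-pin spanner at right. Below, the hex-hub brush is on the left and the thin-shank drill brush in the middle. I'll start with the lock nut.

Units first: shifts go in shares of 62.5 mm and turns go in shares of pi/2 rad. So 0.0432 m is 0.6912, -0.0245 m is -0.392, 0.157 rad / 1.5708 = 0.0999.

Request:
creep_tool([
  {"twist":0.0999},
  {"twist":0.0999},
  {"x":0.6912, "y":-0.392},
  {"x":0.6912, "y":-0.392},
  {"x":0.6912, "y":-0.392},
  {"x":0.6912, "y":-0.392},
  {"x":0.6912, "y":-0.392},
  {"x":0.6912, "y":-0.392},
  {"x":0.6912, "y":-0.392},
  {"x":0.6912, "y":-0.392},
  {},
], jaw=0.065, force=25)

```text
t: 1.48
tool_pos: [0.5409, -0.3964, 0.2139]
tool_rot: [-3.141, 0.0, 0.003]
force: [0.1, 0.7, 0.1]
width: 0.065
grip_force: 0.0
```

```bash
python3 - <<'E'
from h import *
np.set_printoptions(precision=4,suppress=True)
P=cloud(np.load('top.npz'))
for nm,(x,y),lo in (('hub',(.457,.2196),.042),('hubscene',(.457,.2196),.042),('nut',(.538,-.398),.0155)):
    Q=cloud(np.load('scene.npz')) if 'scene' in nm else P
    q=Q[(np.hypot(Q[...,0]-x,Q[...,1]-y)<.04)&(Q[...,2]>lo)];print(nm,len(q),q.mean(0),q.min(0),q.max(0))
print(r.state()['joint_positions'])
s=r.state();d=grab('wrist');save('w1',d['img'],1.4);print(d['T_tool_cam'],s['tool_pos'])
E
```

```text
hub 76 [0.4582 0.2234 0.0474] [0.446  0.2127 0.0422] [0.4701 0.2336 0.0525]
hubscene 74 [0.4603 0.2235 0.0459] [0.4469 0.2123 0.0421] [0.4714 0.2345 0.0495]
nut 209 [ 0.5389 -0.3984  0.0181] [ 0.5192 -0.4192  0.0155] [ 0.5586 -0.3777  0.0231]
[-0.731   0.5582  1.4374  0.0003  1.1467  0.8362]
[[ 0.0009 -0.9648 -0.263   0.0719]
 [ 1.      0.001  -0.0001 -0.001 ]
 [ 0.0004 -0.263   0.9648 -0.1712]
 [ 0.      0.      0.      1.    ]] [ 0.5409 -0.3964  0.2139]
```

View pics/w1.png

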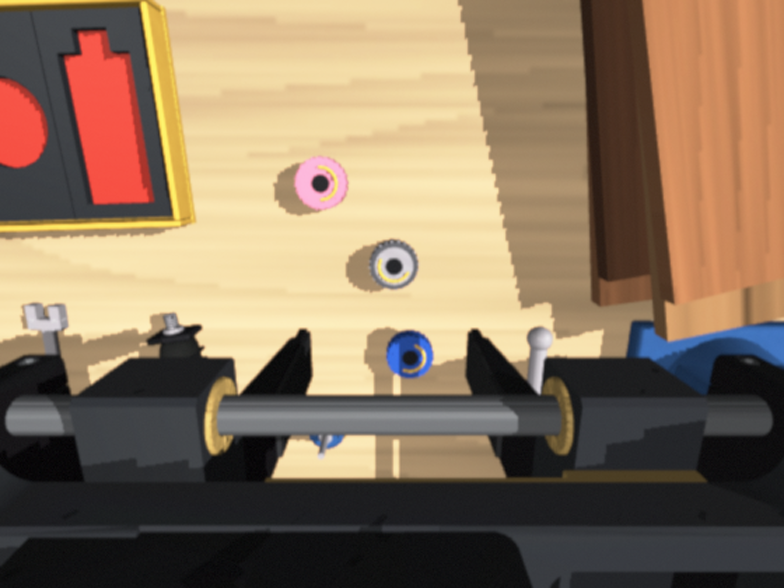

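The wrist view shows the nut at (393,266), between the pink (320,183) and blue (409,354) look-alikes, and the handle recess at (108,120). I'll cross-check the positions from this depth map.

```bash
cat >> h.py <<'E'
from scipy.spatial.transform import Rotation as R
def wcloud(d,s):
    T=np.eye(4);T[:3,:3]=R.from_euler('xyz',s['tool_rot']).as_matrix();T[:3,3]=s['tool_pos']
    e=dict(img=d['img'],z_map=d['z_map'],intrinsics=d['intrinsics'],view=np.linalg.inv(T@d['T_tool_cam'])); return cloud(e)
E
python3 - <<'E'
from h import *
np.set_printoptions(precision=4,suppress=True)
d=np.load('wrist.npz');P=wcloud(d,r.state());im=d['img'].astype(int)
q=P[(np.hypot(P[...,0]-.5385,P[...,1]+.398)<.035)&(P[...,2]>.0145)&(P[...,2]<.03)];print(len(q),q.mean(0),q.min(0),q.max(0))
red=((im[...,0]>150)&(im[...,1]<100)&(im[...,2]<100)).astype(np.uint8)
n,l,st,ce=cv2.connectedComponentsWithStats(red)
for i in range(1,n):
    if st[i,4]>300: q=P[l==i].astype(np.float32);print(ce[i]*1.4,st[i],np.median(q,0),cv2.minAreaRect(q[:,:2]))
E
```

```text
957 [ 0.5351 -0.4005  0.0194] [ 0.5132 -0.4212  0.0147] [ 0.5553 -0.38    0.0226]Traceback (most recent call last):
  File "<stdin>", line 8, in <module>
cv2.error: OpenCV(4.12.0) /io/opencv/modules/imgproc/src/convhull.cpp:143: error: (-215:Assertion failed) total >= 0 && (depth == CV_32F || depth == CV_32S) in function 'convexHull'
```

To row units: 0.05 m is 0.8, -0.004 m is -0.064.

Request:
creep_tool([
  {"x":-0.064, "y":0.048, "z":0.8},
  {"z":0.8},
  {"z":0.8},
  {"z":0.56},
  {"z":0.32},
  {},
], jaw=0.065, force=25)

```text
t: 2.28
tool_pos: [0.5338, -0.4018, 0.0088]
tool_rot: [-3.14, 0.001, -0.001]
force: [0.2, 0.1, 0.7]
width: 0.0647
grip_force: 0.0
```

Request:
creep_tool([
  {},
  {},
  {},
  {},
], jaw=0.02, force=25)

```text
t: 2.78
tool_pos: [0.5349, -0.4017, 0.0107]
tool_rot: [3.141, -0.001, -0.0]
force: [-0.9, 0.5, 6.5]
width: 0.0402
grip_force: 25.0
```

```bash
python3 - <<'E'
from h import *
np.set_printoptions(precision=4,suppress=True)
d=np.load('wrist.npz');im=d['img'].astype(int)
s=dict(tool_pos=[.5409,-.3964,.2139],tool_rot=[-3.141,0,.003]);P=wcloud(d,s)
red=((im[...,0]>150)&(im[...,1]<100)&(im[...,2]<100)).astype(np.uint8)
n,l,st,ce=cv2.connectedComponentsWithStats(red)
for i in range(1,n):
    if st[i,4]>300: q=np.ascontiguousarray(P[l==i]).astype(np.float32);print(ce[i]*1.4,st[i],np.median(q,0),cv2.minAreaRect(np.ascontiguousarray(q[:,:2])))
E
```

```text
[108.0465 122.0344] [  46   23   63  123 5094] [ 0.6503 -0.1743  0.02  ] ((0.6540446877479553, -0.27143287658691406), (0.12571705877780914, 0.24491679668426514), 1.8380321264266968)
[ 19.6298 125.8106] [   0   57   34   63 1693] [ 0.646  -0.1042  0.0207] ((0.6159338355064392, -0.23826326429843903), (0.30739182233810425, 0.06451135873794556), 77.01656341552734)
```

To row units: -0.06 m is -0.96, -0.05 m is -0.8.

Request:
creep_tool([
  {"z":-0.96},
  {"x":0.16, "z":-0.8},
  {"x":0.208, "y":-0.744},
  {"x":0.208, "y":-0.744},
  {"x":0.208, "y":-0.744},
  {"x":0.208, "y":-0.744},
  {"x":0.208, "y":-0.744},
  {"x":0.208, "y":-0.744},
  {"x":0.208, "y":-0.744},
  {"x":0.208, "y":-0.744},
  {"y":-0.744},
  {"y":-0.744},
])

```text
t: 4.28
tool_pos: [0.6485, 0.065, 0.1196]
tool_rot: [3.141, 0.0, -0.0]
force: [0.5, -0.1, -1.6]
width: 0.0398
grip_force: 25.0
```

Request:
creep_tool([
  {},
  {},
])

```text
t: 4.53
tool_pos: [0.6486, 0.0632, 0.1196]
tool_rot: [3.141, 0.0, 0.0]
force: [0.3, -0.4, -2.0]
width: 0.0399
grip_force: 25.0
```

```bash
python3 - <<'E'
from h import *
np.set_printoptions(precision=4,suppress=True)
s=r.state();d=grab('wrist');save('w2',d['img'],1.4)
for n in ['top']:
    t=grab(n)
P=wcloud(d,s);im=d['img'].astype(int)
red=((im[...,0]>150)&(im[...,1]<100)&(im[...,2]<100)).astype(np.uint8)
n,l,st,ce=cv2.connectedComponentsWithStats(red)
for i in range(1,n):
    if st[i,4]>300: q=np.ascontiguousarray(P[l==i]).astype(np.float32);print(ce[i]*1.4,st[i],np.median(q,0),q.min(0),q.max(0))
E
```

```text
[520.3419 257.3921] [ 340  130   69  126 6228] [ 0.6761 -0.0186  0.0221] [ 0.6023 -0.0472  0.0195] [0.7206 0.0643 0.2907]
[758.1484 286.7631] [ 514  132   46  131 4078] [ 0.6487 -0.1726  0.0201] [ 0.5937 -0.2031  0.0177] [0.7206 0.0643 0.2907]
[392.7936 249.1551] [ 248  146   66   65 3366] [0.6744 0.0619 0.0227] [0.6456 0.033  0.0203] [0.7206 0.0899 0.2907]
[642.3658 287.6808] [ 424  171   71   70 3790] [ 0.6495 -0.0986  0.0207] [ 0.6164 -0.1306  0.018 ] [0.7206 0.0643 0.2907]
```

View pics/w2.png

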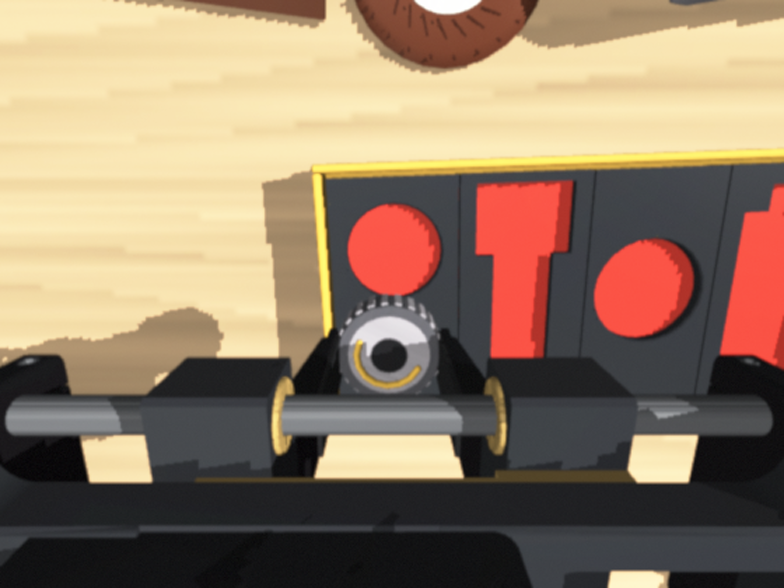

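The nut is held level at (390,353) with its recess ahead at (394,249). Next: the offset of the nut in the grip.

```bash
python3 - <<'E'
from h import *
np.set_printoptions(precision=4,suppress=True)
d=np.load('wrist.npz');s=r.state();P=wcloud(d,s)
q=P[215:290,235:325].reshape(-1,3);t=s['tool_pos']
q=q[(q[:,2]>.10)&(np.hypot(q[:,0]-t[0],q[:,1]-t[1])<.035)&(q[:,2]<.15)]
print(t,np.median(q,0))
zt=np.percentile(q[:,2],70);print('top z',zt)
k=q[abs(q[:,2]-zt)<.002];print(len(k),k.min(0),k.max(0),k.mean(0))
E
```

```text
[0.6487 0.0623 0.1196] [0.6535 0.063  0.1284]
top z 0.12886259705200087
3801 [0.6318 0.0389 0.1269] [0.6709 0.0869 0.1309] [0.6513 0.0632 0.1284]
```

To row units: 0.03 m is 0.48, 0.0235 m is 0.376.

Request:
creep_tool([
  {"x":0.376, "z":0.32},
  {"z":0.48},
  {"z":0.4},
  {"z":0.192},
  {"z":0.032},
  {},
])

```text
t: 5.38
tool_pos: [0.6724, 0.0631, 0.0312]
tool_rot: [3.141, -0.001, -0.001]
force: [0.3, 1.2, -1.0]
width: 0.0401
grip_force: 25.0
```

Request:
creep_tool([
  {},
  {},
  {},
], jaw=0.05)

```text
t: 5.75
tool_pos: [0.6723, 0.0635, 0.031]
tool_rot: [3.142, -0.001, -0.0]
force: [0.1, 0.1, -0.3]
width: 0.0496
grip_force: 0.0
```

Request:
creep_tool([
  {"z":-0.8},
  {"z":-0.96},
  {"z":-0.64},
  {},
])

```text
t: 6.25
tool_pos: [0.6734, 0.0635, 0.1844]
tool_rot: [3.142, -0.006, -0.0]
force: [0.6, -0.5, 0.3]
width: 0.0502
grip_force: 0.0
```

```bash
python3 - <<'E'
from h import *
np.set_printoptions(precision=4,suppress=True)
s=r.state();d=grab('wrist');save('w3',d['img'],1.4);P=wcloud(d,s)
q=P[(np.hypot(P[...,0]-.675,P[...,1]-.062)<.03)&(P[...,2]>.034)&(P[...,2]<.05)];print(len(q),q.mean(0),q.min(0),q.max(0))
E
```

```text
1283 [0.6739 0.0642 0.0403] [0.6518 0.0429 0.0342] [0.6945 0.0851 0.0438]
```

View pics/w3.png

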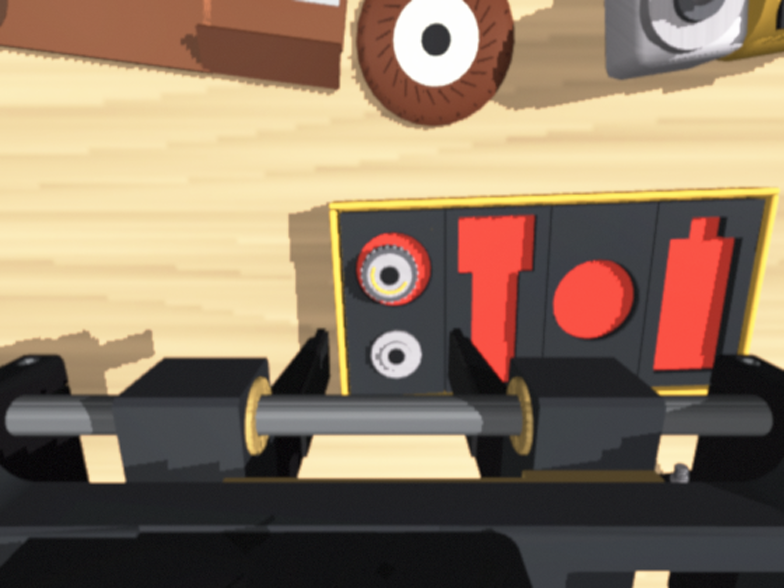

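The nut sits in its recess at (390,275). Next, the brush.

To row units: 0.04 m is 0.64, -0.0358 m is -0.5728.

Request:
creep_tool([
  {"x":-0.5728, "y":-0.4272},
  {"x":-0.5728, "y":-0.4272},
  {"x":-0.5728, "y":-0.4272},
  {"x":-0.5728, "y":-0.4272},
  {"x":-0.5728, "y":-0.4272},
  {"x":-0.568, "y":-0.424},
  {"z":0.64},
  {},
  {},
], jaw=0.05, force=25)

```text
t: 7.42
tool_pos: [0.4581, 0.2232, 0.1407]
tool_rot: [3.141, 0.001, -0.001]
force: [-0.5, -0.5, -0.1]
width: 0.0499
grip_force: 0.0
```

```bash
python3 - <<'E'
from h import *
np.set_printoptions(precision=4,suppress=True)
s=r.state();print(s['tool_pos'],s['joint_positions']);d=grab('wrist');save('w4',d['img'],1.4);P=wcloud(d,s)
q=P[(np.hypot(P[...,0]-.459,P[...,1]-.2235)<.03)&(P[...,2]>.044)&(P[...,2]<.06)];print(len(q),q.mean(0),q.min(0),q.max(0))
E
```

```text
[0.4581 0.2232 0.1407] [ 0.3238  0.4256  1.9209 -0.0001  0.7959  1.8955]
524 [0.4558 0.2238 0.049 ] [0.4432 0.2131 0.0443] [0.4675 0.2343 0.0513]
```

To row units: 0.05 m is 0.8, -0.001 m is -0.016.

Request:
creep_tool([
  {"x":-0.016, "z":0.8},
  {"z":0.64},
  {"z":0.272},
  {},
])

```text
t: 7.98
tool_pos: [0.4569, 0.2231, 0.0333]
tool_rot: [3.141, 0.001, -0.001]
force: [0.3, 0.2, -0.5]
width: 0.0502
grip_force: 0.0
```

Request:
creep_tool([
  {},
  {},
  {},
  {},
], jaw=0.01, force=30)

```text
t: 8.48
tool_pos: [0.457, 0.2234, 0.0341]
tool_rot: [-3.142, -0.001, -0.0]
force: [0.2, -0.7, 5.9]
width: 0.021
grip_force: 30.0
```

Request:
creep_tool([
  {"z":-0.96},
  {"z":-0.96},
  {"x":0.768, "y":1.28},
  {},
])

```text
t: 8.98
tool_pos: [0.4904, 0.1675, 0.1542]
tool_rot: [3.142, -0.002, -0.003]
force: [-1.5, 0.6, -2.3]
width: 0.0212
grip_force: 30.0
```

```bash
python3 - <<'E'
from h import *
s=r.state();print(s['tool_pos']);d=grab('wrist');save('w5',d['img'],1.4)
E
```

```text
[0.49037993 0.16750663 0.15422744]
```

View pics/w5.png

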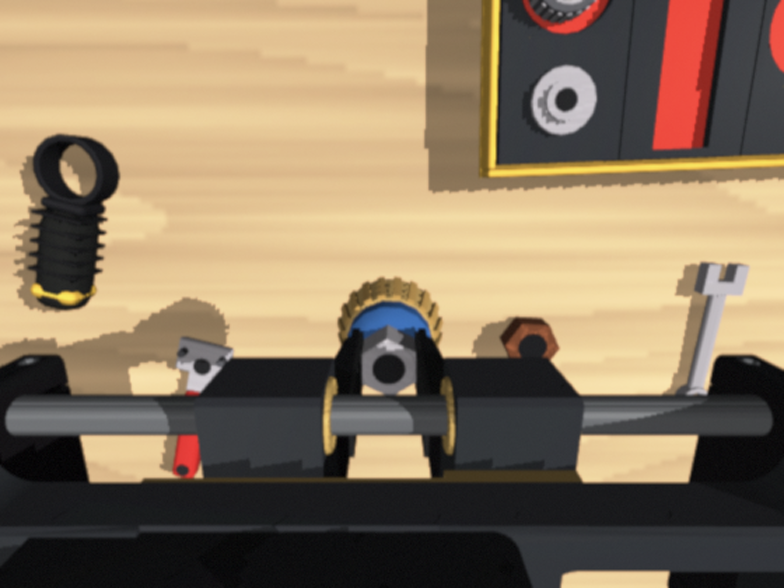

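The brush is held upright by its hub at (388,365). Carrying it to its recess.

To row units: 0.044 m is 0.704, 0.0267 m is 0.4272.

Request:
creep_tool([
  {"x":0.4272, "y":0.704},
  {"x":0.4272, "y":0.704},
  {"x":0.4272, "y":0.704},
  {"x":0.4272, "y":0.704},
  {"x":0.4272, "y":0.704},
  {"x":0.424, "y":0.704},
  {"z":0.48},
  {},
  {},
])

```text
t: 10.15
tool_pos: [0.6488, -0.0931, 0.1241]
tool_rot: [-3.141, 0.0, 0.001]
force: [0.4, -0.3, -2.3]
width: 0.0213
grip_force: 30.0
```

To row units: 0.03 m is 0.48, 0.009 m is 0.144.

Request:
creep_tool([
  {"x":0.024, "y":0.056, "z":0.48},
  {"z":0.48},
  {"z":0.144},
  {"z":0.024},
  {},
])

```text
t: 10.78
tool_pos: [0.6509, -0.0976, 0.0545]
tool_rot: [3.141, -0.002, 0.0]
force: [-0.2, -0.1, -1.6]
width: 0.0207
grip_force: 30.0
```

Request:
creep_tool([
  {},
  {},
  {},
], jaw=0.045)

```text
t: 11.15
tool_pos: [0.6505, -0.0978, 0.0536]
tool_rot: [3.141, -0.001, -0.0]
force: [0.1, -0.0, -0.1]
width: 0.0432
grip_force: 0.0
```

Request:
creep_tool([
  {"z":-0.96},
  {"z":-0.96},
  {"x":-0.8, "y":-0.8},
  {},
])

```text
t: 11.65
tool_pos: [0.6038, -0.0513, 0.1741]
tool_rot: [-3.141, 0.001, 0.002]
force: [0.3, -0.0, -0.9]
width: 0.045
grip_force: 0.0
```

```bash
python3 - <<'E'
from h import *
np.set_printoptions(precision=4,suppress=True)
s=r.state();d=grab('wrist');save('w6',d['img'],1.4);P=wcloud(d,s)
q=P[(np.hypot(P[...,0]-.65,P[...,1]+.0965)<.03)&(P[...,2]>.06)&(P[...,2]<.09)];print(len(q),q.mean(0),q.min(0),q.max(0))
E
```

```text
543 [ 0.6494 -0.0965  0.0679] [ 0.6369 -0.1076  0.06  ] [ 0.6612 -0.0859  0.0704]
```

View pics/w6.png

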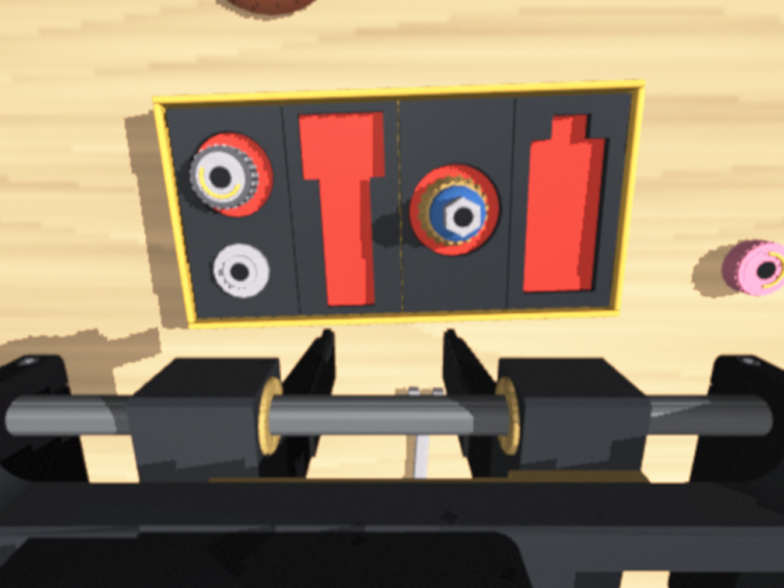

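The brush stands in its recess at (455,210) and the nut is down in its own. The spanner is next.

To row units: -0.0469 m is -0.7504, -0.028 m is -0.448, 0.1155 rad / 1.5708 = 0.0735.

Request:
creep_tool([
  {"x":-0.448, "y":-0.7504},
  {"x":-0.448, "y":-0.7504},
  {"x":-0.448, "y":-0.7504},
  {"x":-0.448, "y":-0.7504},
  {"x":-0.448, "y":-0.7504},
  {"x":-0.448, "y":-0.7504},
  {"x":-0.448, "y":-0.7504},
  {"x":-0.448, "y":-0.7504},
  {"twist":0.0735},
  {"z":0.64, "twist":0.0735},
  {},
  {},
], jaw=0.05, force=30)

```text
t: 13.2
tool_pos: [0.3831, 0.3219, 0.1338]
tool_rot: [-3.141, -0.0, -0.229]
force: [-0.1, 0.4, 1.0]
width: 0.0501
grip_force: 0.0
```

```bash
python3 - <<'E'
from h import *
np.set_printoptions(precision=4,suppress=True)
s=r.state();print(s['joint_positions']);d=grab('wrist');save('w7',d['img'],1.4);P=wcloud(d,s)
q=P[(np.hypot(P[...,0]-.38,P[...,1]-.3235)<.08)&(P[...,2]>.005)&(P[...,2]<.03)];print(len(q),cv2.minAreaRect(np.ascontiguousarray(q[:,:2]).astype(np.float32)))
for n,P,im in (('w',P,d['img']),('top',cloud(np.load('top.npz')),np.load('top.npz')['img'])):
    im=im.astype(int);m=(np.hypot(P[...,0]-.38,P[...,1]-.3235)<.08)&(im[...,0]>90)&(im[...,1]<.45*im[...,0])&(im[...,2]<.45*im[...,0])
    q=P[m].astype(np.float32);print(n,len(q),q.mean(0),cv2.minAreaRect(np.ascontiguousarray(q[:,:2])),cv2.fitLine(np.ascontiguousarray(q[:,:2]),1,0,.01,.01).ravel())
E
```

```text
[ 0.5668  0.4245  1.95   -0.0002  0.7667  2.367 ]
3154 ((0.37701043486595154, 0.325035035610199), (0.04186918959021568, 0.12269338965415955), 75.97115325927734)
w 1340 [0.3604 0.3307 0.0166] ((0.385904997587204, 0.3236905038356781), (0.01838059164583683, 0.13875384628772736), 74.72356414794922) [ 0.97   -0.2431  0.3551  0.3321]<stdin>:7: RuntimeWarning: Mean of empty slice.
  ret = um.true_divide(
Traceback (most recent call last):
cv2.error: OpenCV(4.12.0) /io/opencv/modules/imgproc/src/linefit.cpp:50: error: (-215:Assertion failed) count > 0 in function 'fitLine2D_wods'
```

View pics/w7.png

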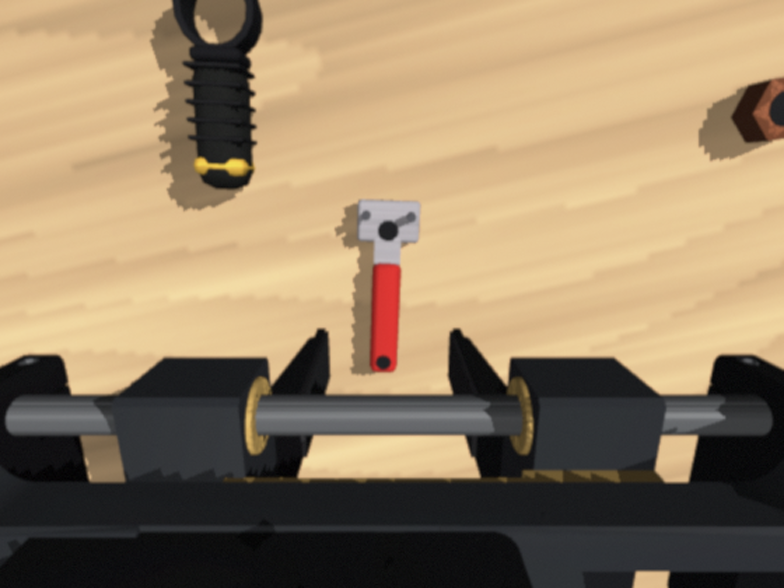

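The spanner is lined up under the tool at (386,310), and the drill handle at (220,100) is clear.

To row units: 0.05 m is 0.8, 0.007 m is 0.112.

Request:
creep_tool([
  {"x":-0.088, "y":-0.024, "z":0.8},
  {"z":0.8},
  {"z":0.32},
  {"z":0.112},
  {},
])

```text
t: 13.88
tool_pos: [0.3778, 0.3247, 0.0068]
tool_rot: [-3.141, -0.001, -0.231]
force: [-1.1, 0.0, -0.2]
width: 0.0499
grip_force: 0.0
```

Request:
creep_tool([
  {},
  {},
  {},
  {},
], jaw=0.01, force=35)

```text
t: 14.38
tool_pos: [0.3774, 0.3246, 0.0064]
tool_rot: [-3.141, -0.001, -0.231]
force: [0.5, -0.5, 4.5]
width: 0.0193
grip_force: 34.7
```

To row units: -0.06 m is -0.96, 0.0438 m is 0.7008, -0.13 rad / 1.5708 = -0.0828.

Request:
creep_tool([
  {"z":-0.96},
  {"z":-0.96},
  {"twist":-0.0828},
  {"twist":-0.0828},
  {"x":0.52, "y":0.7008},
  {"x":0.52, "y":0.7008},
  {"x":0.52, "y":0.7008},
  {"x":0.52, "y":0.7008},
  {"x":0.52, "y":0.7008},
  {"x":0.52, "y":0.7008},
  {"x":0.52, "y":0.7008},
  {"x":0.52, "y":0.7008},
])

```text
t: 15.88
tool_pos: [0.6478, -0.0199, 0.1258]
tool_rot: [-3.142, 0.001, 0.029]
force: [0.4, -0.0, -1.9]
width: 0.0195
grip_force: 34.7
```

Request:
creep_tool([
  {},
  {},
])

```text
t: 16.12
tool_pos: [0.6465, -0.0182, 0.1255]
tool_rot: [-3.141, 0.002, 0.028]
force: [-0.4, -0.4, -1.8]
width: 0.0196
grip_force: 34.7
```

```bash
python3 - <<'E'
from h import *
s=r.state();d=grab('wrist');save('w8',d['img'],1.4);d=grab('scene')
E
```

```text
(no output)
```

View pics/w8.png

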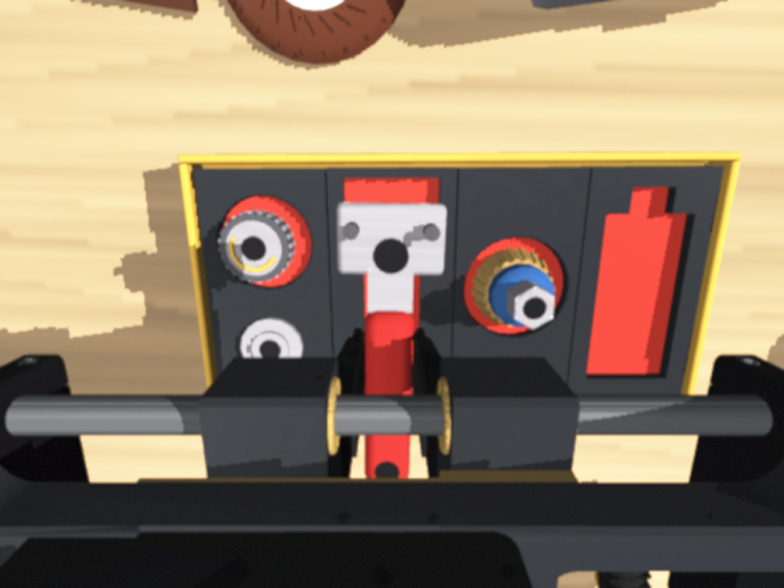

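The spanner hangs straight over its recess at (392,250).

To row units: 0.04 m is 0.64, 0.014 m is 0.224.

Request:
creep_tool([
  {"x":0.024, "z":0.64},
  {"z":0.64},
  {"z":0.224},
  {"z":0.048},
  {},
])

```text
t: 16.85
tool_pos: [0.6492, -0.018, 0.0304]
tool_rot: [3.141, -0.002, 0.029]
force: [0.3, 0.4, -1.3]
width: 0.0195
grip_force: 34.7
```

Request:
creep_tool([
  {},
  {},
  {},
], jaw=0.036)

```text
t: 17.23
tool_pos: [0.6489, -0.0183, 0.0297]
tool_rot: [3.141, -0.001, 0.029]
force: [-0.2, 0.0, 1.3]
width: 0.0353
grip_force: 0.0
```

Request:
creep_tool([
  {"z":-0.96},
  {"z":-0.96},
  {"z":-0.48},
  {},
], jaw=0.055)

```text
t: 17.73
tool_pos: [0.6495, -0.0183, 0.1819]
tool_rot: [3.141, -0.005, 0.029]
force: [-1.3, -0.8, -0.6]
width: 0.0548
grip_force: 0.0
```

```bash
python3 - <<'E'
from h import *
np.set_printoptions(precision=4,suppress=True)
s=r.state();d=grab('wrist');P=wcloud(d,s);im=d['img'].astype(int)
for x in (.69,.70,.63,.62): 
    q=P[(abs(P[...,0]-x)<.004)&(abs(P[...,1]+.0175)<.03)];k=q[q[:,2]>.0285];print(x,len(k),np.median(k,0),k.min(0),k.max(0))
q=P[(abs(P[...,0]-.65)<.12)&(abs(P[...,1]+.0175)<.03)&(P[...,2]>.0285)&(P[...,2]<.05)];print(q.min(0),q.max(0))
E
```

```text
0.69 321 [ 0.69   -0.0176  0.0326] [ 0.686  -0.0468  0.0285] [0.694  0.0122 0.0345]
0.7 333 [ 0.7    -0.0174  0.0327] [ 0.696  -0.0471  0.0286] [0.704  0.0123 0.0409]
0.63 185 [ 0.63   -0.0154  0.0363] [ 0.626  -0.0469  0.0285] [0.634  0.0119 0.0386]
0.62 176 [ 0.6198 -0.0167  0.0361] [ 0.616  -0.0473  0.0285] [0.624  0.0118 0.0388]
[ 0.564  -0.0475  0.0285] [0.7299 0.0125 0.0409]
```

Spanner heights match a full seat. Now the handle.

To row units: -0.0358 m is -0.5728, 0.0301 m is 0.4816, -0.073 rad / 1.5708 = -0.0465.

Request:
creep_tool([
  {"x":-0.5728, "y":0.4816},
  {"x":-0.5728, "y":0.4816},
  {"x":-0.5728, "y":0.4816},
  {"x":-0.5728, "y":0.4816},
  {"x":-0.5728, "y":0.4816},
  {"x":-0.5728, "y":0.4816},
  {"z":0.48, "twist":-0.0465},
  {},
  {},
], jaw=0.06, force=30)

```text
t: 18.9
tool_pos: [0.4394, -0.2047, 0.1491]
tool_rot: [-3.141, 0.001, 0.101]
force: [0.6, -0.6, 0.4]
width: 0.0595
grip_force: 0.0
```

```bash
python3 - <<'E'
from h import *
np.set_printoptions(precision=4,suppress=True)
s=r.state();d=grab('wrist');save('w9',d['img'],1.4);P=wcloud(d,s)
q=P[(np.hypot(P[...,0]-.44,P[...,1]+.205)<.07)&(P[...,2]>.008)&(P[...,2]<.045)];print(len(q),q[:,2].max(),cv2.minAreaRect(np.ascontiguousarray(q[:,:2]).astype(np.float32)))
E
```

```text
3169 0.03382189333044122 ((0.43838730454444885, -0.20541109144687653), (0.10619310289621353, 0.03939678892493248), 5.056697368621826)
```

View pics/w9.png

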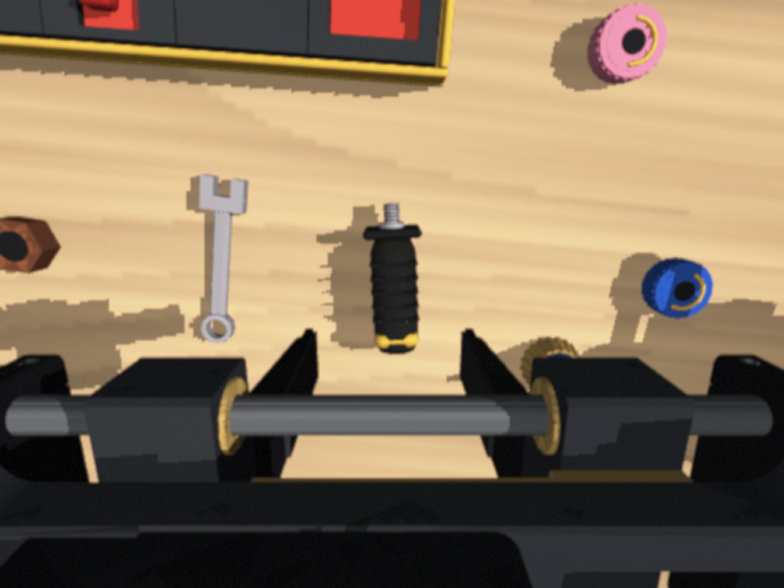

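The stud handle is centred at (395,290) and the drill brush at (550,355) is clear. Grasping.

To row units: 0.05 m is 0.8, 0.012 m is 0.192.

Request:
creep_tool([
  {"y":0.008, "z":0.8},
  {"z":0.8},
  {"z":0.4},
  {"z":0.192},
  {},
])

```text
t: 19.58
tool_pos: [0.4395, -0.2053, 0.0122]
tool_rot: [-3.142, 0.0, 0.102]
force: [-0.0, -0.1, 0.1]
width: 0.06
grip_force: 0.0
```

Request:
creep_tool([
  {},
  {},
  {},
  {},
], jaw=0.015, force=35)

```text
t: 20.08
tool_pos: [0.4396, -0.2059, 0.0127]
tool_rot: [3.14, -0.001, 0.102]
force: [-1.0, -1.9, 6.9]
width: 0.0321
grip_force: 34.5
```

To row units: -0.055 m is -0.88, 0.0428 m is 0.6848, 0.073 rad / 1.5708 = 0.0465.

Request:
creep_tool([
  {"z":-0.88},
  {"z":-0.88},
  {"twist":0.0465},
  {"x":0.6848, "y":-0.0768},
  {"x":0.6848, "y":-0.0768},
  {"x":0.6848, "y":-0.0768},
  {"x":0.6848, "y":-0.0768},
  {"x":0.6848, "y":-0.0768},
  {},
  {},
  {},
])

```text
t: 21.45
tool_pos: [0.6516, -0.1755, 0.1222]
tool_rot: [-3.141, 0.001, 0.028]
force: [0.3, 1.1, -1.0]
width: 0.0316
grip_force: 34.5
```

```bash
python3 - <<'E'
from h import *
d=grab('wrist');save('w10',d['img'],1.4)
E
```

View pics/w10.png

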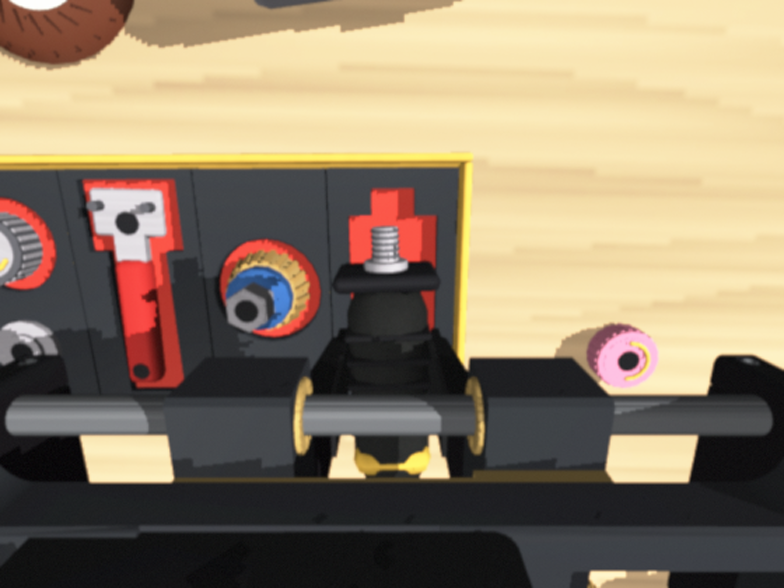

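```bash
python3 - <<'E'
from h import *
np.set_printoptions(precision=4,suppress=True)
d=np.load('wrist.npz');s=r.state();P=wcloud(d,s);im=d['img'].astype(int)
red=(im[...,0]>150)&(im[...,1]<100)&(im[...,2]<100)
for x in (.695,.71,.705):
    q=P[red&(abs(P[...,0]-x)<.004)&(P[...,1]<-.13)&(P[...,2]<.03)];
    if len(q):print('slot',x,len(q),q.min(0),q.max(0))
q=P[(P[...,2]>.11)&(P[...,2]<.15)&(abs(P[...,0]-.687)<.004)];print('flange',q.min(0),q.max(0))
q=P[(P[...,2]>.11)&(P[...,2]<.15)&(abs(P[...,0]-.7)<.006)];print('stud',len(q),q.min(0),q.max(0),q.mean(0))
q=P[(P[...,2]>.11)&(P[...,2]<.15)&(abs(P[...,1]+.175)<.006)];print('len',q.min(0),q.max(0))
E
```

```text
slot 0.695 512 [ 0.691  -0.2018  0.0182] [ 0.6989 -0.1486  0.028 ]
slot 0.71 283 [ 0.706  -0.1872  0.0176] [ 0.714  -0.162   0.0231]
slot 0.705 282 [ 0.701  -0.1874  0.0184] [ 0.709  -0.1622  0.024 ]
flange [ 0.683  -0.1923  0.1121] [ 0.691  -0.1526  0.1423]
stud 394 [ 0.694  -0.1774  0.1228] [ 0.704  -0.1663  0.133 ] [ 0.6993 -0.1717  0.1295]
len [ 0.6011 -0.181   0.1195] [ 0.704  -0.169   0.1431]
```

Units first: shifts go in shares of 62.5 mm and turns go in shares of pi/2 rad. So 0.04 m is 0.64, 0.0025 m is 0.04.

Request:
creep_tool([
  {"x":0.016, "y":0.04, "z":0.64},
  {"z":0.48},
  {"z":0.24},
  {"z":0.072},
  {},
])

```text
t: 22.12
tool_pos: [0.6538, -0.1779, 0.0334]
tool_rot: [3.141, -0.001, 0.029]
force: [0.4, -0.9, -1.4]
width: 0.0318
grip_force: 34.5
```

Request:
creep_tool([
  {},
  {},
  {},
], jaw=0.044)

```text
t: 22.5
tool_pos: [0.6537, -0.1778, 0.0332]
tool_rot: [3.141, -0.001, 0.029]
force: [-0.4, 0.3, 0.1]
width: 0.0441
grip_force: 0.0
```

Request:
creep_tool([
  {"z":-0.96},
  {"z":-0.96},
  {"x":-0.8, "y":-0.8, "z":-0.32},
  {"x":-0.32, "y":-0.8},
  {},
])

```text
t: 23.12
tool_pos: [0.5871, -0.0845, 0.1707]
tool_rot: [3.142, -0.001, 0.031]
force: [0.5, -0.4, 0.8]
width: 0.044
grip_force: 0.0
```

```bash
python3 - <<'E'
from h import *
np.set_printoptions(precision=4,suppress=True)
s=r.state();d=grab('wrist');save('w11',d['img'],1.4);P=wcloud(d,s)
for x0,x1 in((.605,.63),(.64,.67),(.685,.692),(.697,.704)):
    q=P[(P[...,0]>x0)&(P[...,0]<x1)&(abs(P[...,1]+.175)<.004)];print(x0,len(q),np.percentile(q[:,2],[50,95]) if len(q) else '')
q=P[(abs(P[...,0]-.65)<.07)&(abs(P[...,1]+.175)<.03)&(P[...,2]>.033)].astype(np.float32);print(cv2.minAreaRect(np.ascontiguousarray(q[:,:2])))
q=P[(np.hypot(P[...,0]-.65,P[...,1]+.0965)<.03)&(P[...,2]>.06)&(P[...,2]<.09)];print('brush',q.mean(0))
q=P[(np.hypot(P[...,0]-.675,P[...,1]-.062)<.03)&(P[...,2]>.034)&(P[...,2]<.05)];print('nut',q.mean(0))
t=grab('top');P=cloud(t)
for c,z in(((.5248,.392),.006),((.3821,-.3325),.006)):
    q=P[(np.hypot(P[...,0]-c[0],P[...,1]-c[1])<.08)&(P[...,2]>z)&(P[...,2]<.08)];print('drill',len(q),q.mean(0))
E
```

```text
0.605 230 [0.0498 0.0513]
0.64 300 [0.0501 0.0513]
0.685 70 [0.0488 0.051 ]
0.697 68 [0.0395 0.0411]
((0.6431705355644226, -0.16954997181892395), (0.1256473809480667, 0.05040819197893143), 1.296881079673767)
brush [ 0.6492 -0.097   0.068 ]
nut [0.6729 0.0626 0.04  ]
drill 667 [0.5244 0.392  0.0242]
drill 264 [ 0.3821 -0.3326  0.0244]
```

View pics/w11.png

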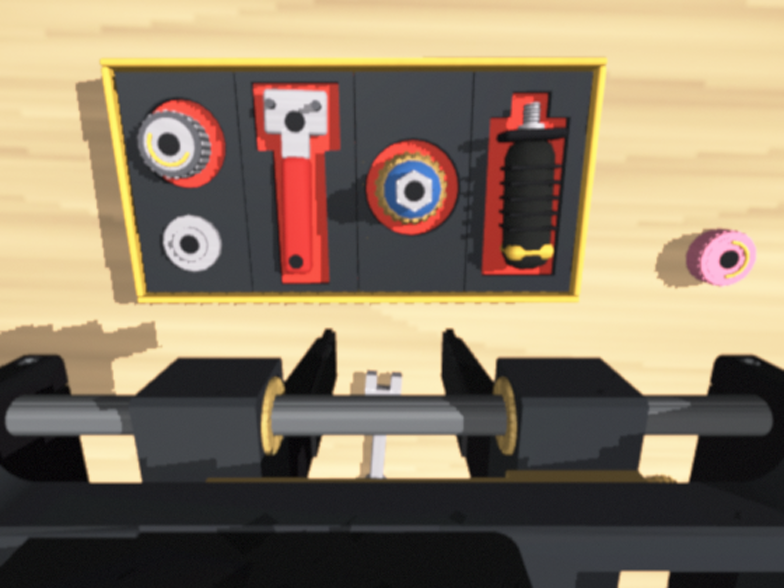

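All four parts lie level at their seated heights: nut (180,145), spanner (295,180), brush (413,190), handle (530,185). The drill parts have not moved. Handing in.

```bash
python3 -c "
from rig import r
print(r.job_done())"
```

```text
the job is handed in; nothing more can be done
None
```

The handle, spanner, brush and lock nut each lie in their own recess, the drill's handle and brush are where they started, and the job was handed in at about 23 s; no verdict was returned.

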